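# Clear the vice and clamp the link

### The job

A length of square tube has been left lying in the bench vice: take it out and lay it flat on the floor of the scrap tray. Then lay the link that has a round boss at both ends in the vice, its straight shank down on the bed across the vice and its two bosses outside the jaws, let go of it, and push the sliding jaw up to it until the link is squeezed firmly and squarely between the two jaws, without ramming it, and stays held when you let go. Leave the other things on the bench where they are.

Things in the scene. Friction and masses are not known exactly. Their poses are not given: they have to be found in the camera images.
- offcut_center (a point): Centre of the loose offcut of square steel tube (28 x 28 mm section, 130 mm long along its y axis, 4 mm walls, about 0.3 kg) that starts lying flat on the vice bed between the open jaws, roughly across the vice, its ends sticking out on both sides. The centre is 14 mm above its underside; z up at the start.
- tray_floor (a point): Centre of the inner floor of the grey open scrap tray, fixed to the bench: 250 mm along its x, 180 mm along y, walls 45 mm high over all and 4 mm thick, floor 4 mm thick (this point is 4 mm above the bench). Some fixed bits of scrap up to 30 mm high lie at its +x end, beyond x = +85 mm; the rest of the floor is empty.
- link_center (a point): Centre of the loose aluminium link, 0.45 kg, lying flat on the bench at the start: 168 mm long along its y, an equal round boss at each end (44 mm diameter, 30 mm high, centres at y = +-62 mm, 26 mm through hole), joined by a straight shank 24 mm wide (x), 22 mm high, 80 mm clear between the bosses. Boss undersides 15 mm, shank underside 11 mm below this point.
- vise: Vice fixed to the bench. Origin on the bench under the middle of its base; x along the bed from the sliding jaw (robot side) to the back jaw, z up. Base 270 x 120 x 14 mm, on it a bed 250 mm long, 64 mm wide, its top 45 mm above the bench. The back jaw (64 wide, 43 above the bed) is bolted anywhere with its face at x = 40 to 75 mm: its place is not told, find it by sight or touch.
- jaw_face (a point): Middle of the sliding jaw's clamping face, 64 mm wide, 65 mm above the bench; axes as the vice's. The jaw's top there is 43 mm above the bed.
- jaw_back (a point): Point in the middle of the sliding jaw's flat back (the side towards the robot), 75 mm above the bench; axes as the vice's. The back plate is 64 mm wide and reaches from 1 mm to 59 mm above the bed; push it towards +x of the vice, behind it the bed is free. It is 40 mm behind the clamping face.
- jaw (a joint): Travel of the sliding jaw towards the back jaw, m: at 0 (fully open) its face is at x = -75 mm of the vice. It slides with about 7 N of drag; pressed home with some 20 to 25 N it stays and keeps the link squeezed. The link adds 2 to 4 N while it slides along the bed. Faces and link are rigid; over 60 N on the link is ramming it.
- link: The link itself; origin 15 mm below its centre. Laid across the vice bed, its centre is 56 mm above the bench and its bosses hang 4 mm down outside the bed's sides, with 8 mm of play either way along the vice's y.
- offcut: The tube offcut itself (see its centre above). Origin 14 mm below the centre.
- lever_arm: Bystander: a loose aluminium lever that resembles the link but has a boss (52 mm) at one end only and a plain square-ended shank at the other, 167 mm long. Origin at the underside.
- hammer: Bystander: hammer lying beyond the vice.
- oil: Bystander: white plastic bottle, 60 mm diameter, 170 mm high, beyond the vice. Origin at the underside.
- screwdriver: Bystander: screwdriver lying beyond the tray.
- wrench: Bystander: open-ended spanner lying near the robot on its right.
- spacer: Bystander: turned steel spacer, 60 mm diameter, 50 mm high, near the robot. Origin at the underside.
- gauge: Bystander: steel block 30 x 75 x 30 mm on the left beyond the links. Origin at the underside.
Mind the look-alikes: they are no part of the job. Leave any red look-alike of the link alone.

How it is judged:
By the outcome, as a careful person would: the job done as asked, in the order asked, and still so for the second after the job is handed in, with the robot touching nothing.
It also fails if it takes over 72 s, if anything falls off the work surface, if the arm or the gripper's body presses on something with over 40 N, if the wrist force passes 120 N, or if a joint passes its speed limit or range.

### The arm

A 7-joint arm with a two-finger parallel gripper is mounted at the origin on the work surface. World frame = base frame: x ahead of the robot, y to its left, z up, the work surface at z = 0. Lengths are in m, angles in rad, forces in N, time in s.
With the tool pointing down it reaches from about 0.4 to 0.875 m from the base axis. Payload 19.3 kg.
Tool frame: the origin (TCP) lies midway between the tips of the shut fingers; the grasp point (between the pads) lies 19 mm behind it (bot.pinch_z is the distance from the TCP to the grasp point, in m); z points along the fingers, y is the direction in which the jaws open and shut (so a half turn about z gives the same grasp; the last joint's range is limited). The gripper opens to 85 mm and grips with 20 to 120 N. Pads are 22 mm wide; open, the fingers measure 114 mm over their backs; the gripper's body (76 mm by 85 mm) begins 54 mm behind the grasp point. The pads swing forward as they close: fully open they stand 13 mm farther back than shut.
Start: joints at [1.269, 0.521, -0.036, 1.599, 0.021, 1.021, -0.113], TCP at [0.144, -0.608, 0.192] pointing down, gripper open.
Joint ranges: [-2.91, 2.91], [-0.3, 2.13], [-1.5, 1.42], [0.17, 2.43], [-1.26, 4.41], [0.16, 1.93], [-2.52, 2.52]. Speed limits (rad/s): [1.89, 1.89, 2.39, 2.39, 3.01, 3.01, 3.01].

### API

Orientations are given as [roll, pitch, yaw] about the fixed x, y, z axes, in that order (R = Rz(yaw) Ry(pitch) Rx(roll)).
In Python, from workcell import bot gives the robot as it stands. The module is installed in compiled form; this text tells all that it offers.
- The arm moves only by the tool move_arm, never from a script. Its argument "moves" is text: rows parted by semicolons, each of 4 numbers parted by spaces: the shift along the tool's x, y, z in mm, then the turn about the tool's z in rad. In form: dx dy dz yaw; .... A call has exactly 10 rows; each row is the pose to reach, as a shift and turn from the pose commanded when the call began, along the tool's axes at that moment; what a row does not reach only later rows make up. A row lasts 1/12 s, in which the tool goes at most 41.7 mm and 7.16 degrees, less where a joint would pass 70% of its speed; a pose out of reach is approached as far as the arm can. A call with a gripper value outside its range is refused whole. "grip" is the opening, from 0 (shut) to 1 (fully open), set as the call begins (left out, the last holds). The fingers move at their own pace and stop on an object; "grip_force" is the grip in N (left out, the last holds). Time passes only in rows, so rows that repeat a pose let the fingers close, or fill a call up. It gives the time, the measured TCP pose, the force and the opening at its end, in the units of the state.
- bot.observe(): the state, without advancing time (a new reading comes with each control period).
- bot.grab_frame(name): name is "scene" or "top"; returns a dict with "frame" (420x560x3 uint8, red, green, blue), "z_map" (420x560 float32, m along the optical axis (not along the pixel's ray), 0 where there is no reading), "K" (3x3 intrinsics, pixels), "eye" and "attitude" of the camera in the world. Camera axes: x right, y up, looking along -z (the intrinsics and any distortion apply to the point x, -y, -z); pixel columns grow to the right and rows downward; lengths in m; the calibration is good to about 2 mm. A picture is of the moment at which its call begins.
- bot.job_done(): hands the job in, once; it reports no verdict.
Trained networks look in a picture, given as the dict that the camera call returned (one of the last four; its "shot" number tells which), for a name from the list of things; names that differ only in an ending like _2 or _b are one class to them, and where a whole thing is asked for, a point or a joint stands for the part that bears it (a point fixed in the world has none). Each returns a list of dicts, best first, with "conf" (0 to 1); they miss things now and then, are a little off and sometimes report something else, mostly with a low value. They report only what shows in the picture. A call takes as long as a camera call. They do not tell look-alikes from the thing itself.
- bot.search_frame(picture, label): "at" ([column, row] in pixels, amid what is visible of it).
- bot.pinpoint(picture, label): "at" ([column, row] in pixels: a listed point, or the origin of a listed thing).
The state is a dict: "clock": time; "qpos": joint angles; "qd": joint speeds; "joint_efforts": joint torques, N m; "position": TCP position; "tool_rot": TCP orientation; "force": force on the tool from outside, world axes, zero at the start; "moment": the same for the moment, N m; "grip_width": finger opening in m.
Only numpy, scipy, OpenCV 4.12 (cv2) and the standard library are available. Lean on these libraries where they do the work, as an engineer would, in place of code of your own. Each camera call takes 0.05 s, during which the arm holds its last target. There are 200 camera calls.

## Working session

There is one attempt and no reset: what is moved stays moved. The work goes in short steps, Python scripts to look and compute and a tool call to move; the robot and the scene stay as the last step left them, time stands still between calls to the robot, and variables do not carry over. Pictures are saved under pics/ and viewed, about 8 in all and at most 12, crops included, and the job is handed in when it is done.

Besides the shell and the picture viewer there is one more tool, called as a command line: name --argument value ..., lists and objects as JSON in quotes. move_arm: Moves the arm, as the interface text tells. Its arguments: {"type":"object","properties":{"moves":{"type":"string"},"grip":{"type":"number"},"grip_force":{"type":"number"}},"required":["moves"]}

```bash
mkdir -p pics; cat > h.py <<'E'
import numpy as np, cv2
from workcell import bot
from scipy.spatial.transform import Rotation as R
def rot(p):
    a=np.array(p["attitude"],float)
    if a.shape==(3,3): return a
    return R.from_euler('xyz',a).as_matrix() if a.size==3 else R.from_quat(a).as_matrix()
def world(p,uv,d=None,z=None):
    """pixel->world by depth (d='map') or by plane height z"""
    K=np.array(p["K"]); u,v=uv
    ray=np.array([(u-K[0,2])/K[0,0],-(v-K[1,2])/K[1,1],-1.]); w=rot(p)@ray; e=np.array(p["eye"])
    t=p["z_map"][int(round(v)),int(round(u))] if z is None else (z-e[2])/w[2]
    return e+t*w
def cloud(p):
    K=np.array(p["K"]); v,u=np.mgrid[0:420,0:560]
    ray=np.stack([(u-K[0,2])/K[0,0],-(v-K[1,2])/K[1,1],-np.ones(u.shape)],-1)
    return np.array(p["eye"])+(p["z_map"][...,None]*ray)@rot(p).T
E
python3 - <<'E'
from h import *
s=bot.observe(); print({k:np.round(v,3) for k,v in s.items()}, bot.pinch_z)
for n in ["top","scene"]:
    p=bot.grab_frame(n); print([ (k,np.shape(v)) for k,v in p.items()]); print(p["eye"],p["attitude"],p["K"])
    cv2.imwrite(f"pics/{n}0.png",p["frame"][...,::-1])
    for l,z in [("offcut_center",.059),("tray_floor",.004),("link_center",.015),("vise",0),("jaw_face",.065),("jaw_back",.075),("lever_arm",0)]:
        for r in bot.pinpoint(p,l)[:2]: print(n,l,round(r["conf"],2),np.round(r["at"]),np.round(world(p,r["at"],z=z),3))
E
```

```text
{'clock': np.float64(0.0), 'qpos': array([ 1.269,  0.522, -0.036,  1.6  ,  0.021,  1.021, -0.113]), 'qd': array([ 0.001, -0.001,  0.001,  0.001, -0.002, -0.001,  0.001]), 'joint_efforts': array([ 0.0000e+00, -9.2713e+01,  1.9800e+00, -3.6993e+01,  1.8000e-02,
        8.0000e-03,  0.0000e+00]), 'position': array([ 0.143, -0.608,  0.191]), 'tool_rot': array([-3.14 ,  0.   ,  0.232]), 'force': array([1.034, 0.203, 0.169]), 'moment': array([-0.004, -0.02 ,  0.019]), 'grip_width': np.float64(0.086)} 0.0187
[('frame', (420, 560, 3)), ('z_map', (420, 560)), ('K', (3, 3)), ('eye', (3,)), ('attitude', (3,)), ('shot', ())]
[0.29266792 0.08439014 1.41752598] [ 0.18176806  0.00520361 -1.56570656] [[528.83438686   0.         285.32180579]
 [  0.         528.83438686 204.03293836]
 [  0.           0.           1.        ]]
top offcut_center 0.58 [311. 203.] [0.544 0.026 0.059]
top offcut_center 0.23 [275. 278.] [0.35  0.119 0.059]
top tray_floor 0.88 [465. 224.] [ 0.5   -0.391  0.004]
top link_center 0.96 [184. 315.] [0.256 0.356 0.015]
top link_center 0.87 [ 99. 229.] [0.48  0.591 0.015]
top vise
[... 444 characters left out ...]
.         276.13274192]
 [  0.         402.55054291 211.26594149]
 [  0.           0.           1.        ]]
scene offcut_center 0.78 [252. 209.] [0.547 0.027 0.059]
scene offcut_center 0.44 [321. 208.] [0.457 0.22  0.059]
scene tray_floor 0.69 [147. 165.] [ 0.5   -0.398  0.004]
scene tray_floor 0.35 [296. 290.] [0.714 0.244 0.004]
scene link_center 0.92 [380. 183.] [0.257 0.365 0.015]
scene link_center 0.84 [320. 210.] [0.436 0.216 0.015]
scene vise 0.79 [248. 218.] [0.552 0.013 0.   ]
scene jaw_face 0.67 [256. 188.] [0.475 0.011 0.065]
scene jaw_back 0.79 [263. 179.] [0.44  0.016 0.075]
scene jaw_back 0.61 [252. 210.] [0.558 0.035 0.075]
scene lever_arm 0.79 [340. 257.] [0.564 0.328 0.   ]
```

View pics/top0.png

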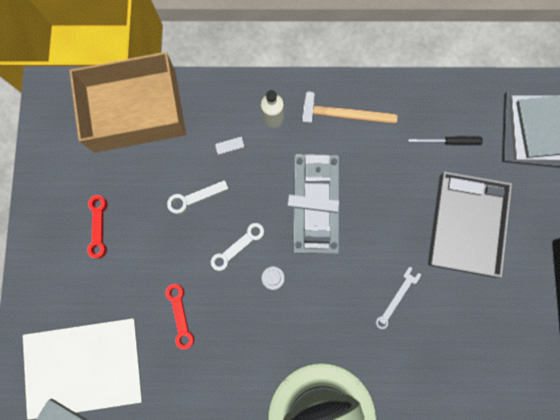

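View pics/scene0.png

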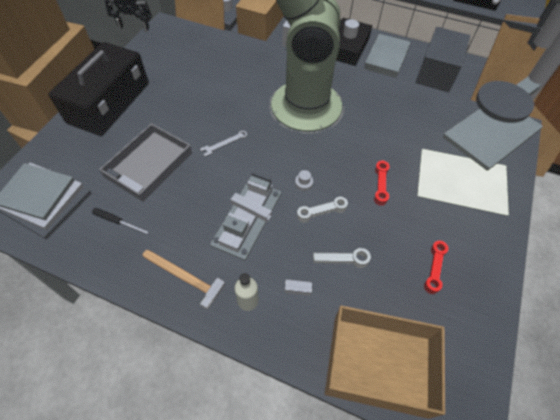

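The link is the silver one with bosses near top (220,262) and (255,231). The lever is at (200,195), the red look-alikes at (97,228) and (179,317), the offcut at (313,204) and the tray at (470,224). Next I measure these by depth.

```bash
python3 - <<'E'
from h import *
p=bot.grab_frame("top"); q=bot.grab_frame("scene")
C=cloud(p); S=cloud(q)
def rect(C,name,x,y,z):
    m=(C[...,0]>x[0])&(C[...,0]<x[1])&(C[...,1]>y[0])&(C[...,1]<y[1])&(C[...,2]>z[0])&(C[...,2]<z[1])
    P=C[m]
    if len(P)<5: print(name,'few',len(P));return
    (c,sz,a)=cv2.minAreaRect((P[:,:2]*1000).astype(np.float32)); 
    print(name,len(P),'c',np.round(c,1),'size',np.round(sz,1),'ang',round(a,1),'zmed',np.round(np.median(P[:,2])*1000,1),'mean',np.round(P.mean(0)*1000,1))
for n,c in (("top",C),("scene",S)):
    print(n)
    rect(c,"link",(.35,.52),(.12,.30),(.01,.05))
    rect(c,"offcut",(.44,.65),(-.07,.12),(.066,.079))
    rect(c,"jawtops",(.4,.7),(-.06,.09),(.081,.095))
    rect(c,"backplate",(.4,.56),(-.06,.09),(.098,.112))
    rect(c,"base",(.38,.72),(-.08,.11),(.008,.022))
    rect(c,"viseall",(.38,.72),(-.08,.11),(.008,.15))
    rect(c,"traytop",(.33,.66),(-.53,-.27),(.036,.055))
    rect(c,"trayfloor",(.33,.66),(-.53,-.27),(.0,.012))
    rect(c,"trayscrap",(.55,.66),(-.50,-.29),(.015,.034))
    rect(c,"bosstop",(.35,.52),(.12,.30),(.026,.05))
f=cv2.resize(p["frame"][140:270,210:350],None,fx=5,fy=4.6,interpolation=cv2.INTER_CUBIC); 
g=cv2.resize(q["frame"][165:265,200:360],None,fx=5,fy=5,interpolation=cv2.INTER_CUBIC)
cv2.imwrite("pics/top1.png",f[...,::-1]);cv2.imwrite("pics/sc1.png",g[...,::-1])
# height profile along the vise middle
for u in (309,313,318,322): print(u,[(v,int(C[v,u,0]*1e3),int(C[v,u,2]*1e3)) for v in range(150,256,2)])
E
```

```text
top
link 730 c [428.8 194.5] size [170.8 137.4] ang 80.5 zmed 26.1 mean [422.7 207.3  26.6]
offcut 567 c [532.5  15.5] size [144.2 122.7] ang 25.6 zmed 71.8 mean [544.2  20.   71.8]
jawtops 678 c [542.2   9.8] size [ 62.7 204.7] ang 89.0 zmed 86.4 mean [560.7   9.8  86.6]
backplate 124 c [445.9  11.6] size [10.8 62.7] ang 0.3 zmed 102.8 mean [445.9  10.9 103. ]
base 1590 c [542.2  17.9] size [180.1 293.7] ang 90.0 zmed 13.3 mean [543.6  11.1  13.5]
viseall 4338 c [542.2  17.9] size [180.1 293.7] ang 90.0 zmed 43.5 mean [545.5  12.4  45.1]
traytop 736 c [ 495.6 -396.8] size [184.5 251.8] ang 79.9 zmed 43.2 mean [ 497.  -400.1   43. ]
trayfloor 6262 c [ 494.7 -400. ] size [259.9 329.3] ang 90.0 zmed 3.2 mean [ 482.8 -398.2    3.6]
trayscrap 772 c [ 577.4 -409. ] size [179.5  82.4] ang 80.4 zmed 23.8 mean [ 596.6 -414.    23.6]
bosstop 368 c [428.9 194.7] size [170.7 137.1] ang 80.7 zmed 29.3 mean [421.1 209.   31.5]
scene
link 622 c [403.1 211.9] size [155.6 155.1] ang 18.1 zmed 25.4 mean [421.6 204.7  25.5]
offcut 486 c [551.3  25. ] size [190.1 129.5] ang 13.0 zmed 72.1 mean [546.7  
[... 3465 characters left out ...]
, 632, 87), (170, 627, 86), (172, 621, 88), (174, 616, 85), (176, 611, 86), (178, 606, 86), (180, 600, 86), (182, 599, 69), (184, 598, 49), (186, 593, 45), (188, 589, 40), (190, 582, 45), (192, 577, 44), (194, 573, 40), (196, 566, 46), (198, 561, 44), (200, 550, 72), (202, 546, 68), (204, 540, 73), (206, 535, 72), (208, 528, 77), (210, 525, 66), (212, 523, 46), (214, 518, 46), (216, 513, 45), (218, 508, 41), (220, 502, 48), (222, 497, 43), (224, 492, 42), (226, 486, 46), (228, 475, 87), (230, 471, 83), (232, 465, 87), (234, 460, 90), (236, 455, 84), (238, 448, 102), (240, 443, 100), (242, 440, 85), (244, 439, 46), (246, 434, 40), (248, 429, 44), (250, 427, 8), (252, 421, 14), (254, 417, -2)]
```

View pics/top1.png

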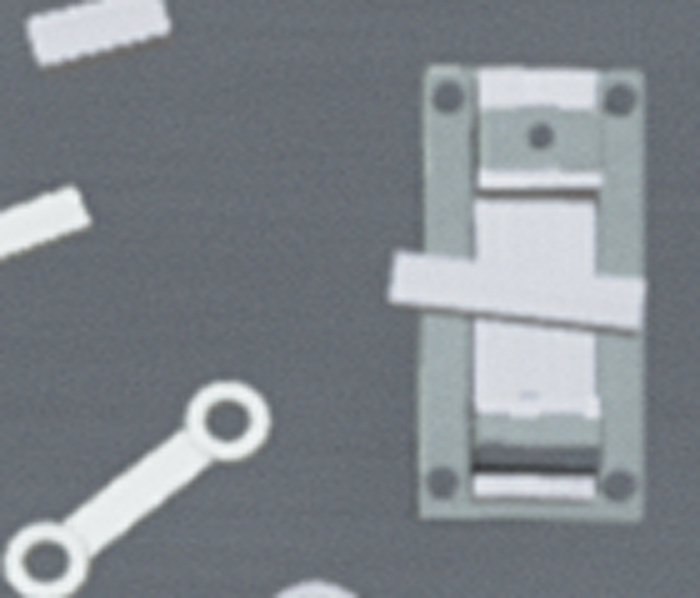

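View pics/sc1.png

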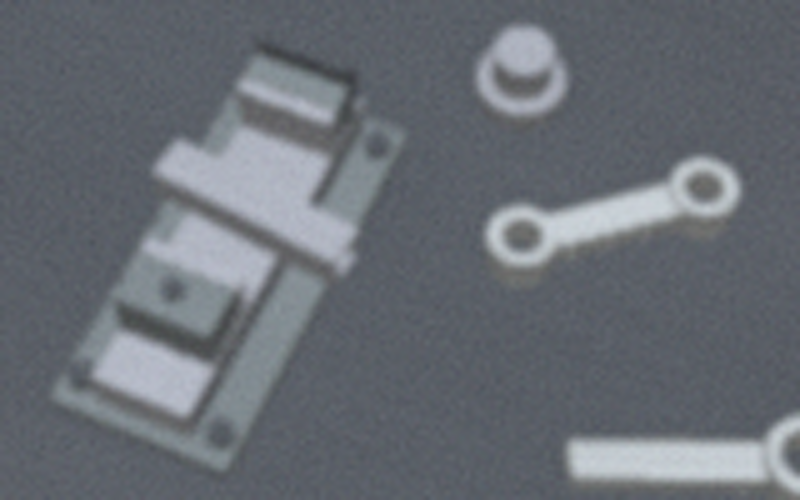

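The crops show the vice nearly square to world x, with the offcut across its bed. The link bosses are at top pixels (255.6,231.3) and (219.2,261.7), and the jaw is fully open. Now I refine the poses.

```bash
cat >> h.py <<'E'
def go(x,y,z,yawdeg):
    """print shift (tool axes, mm) and turn from the measured pose to the target TCP pose, tool down"""
    s=bot.observe(); M=R.from_euler('xyz',s["tool_rot"]).as_matrix(); yaw=s["tool_rot"][2]
    d=M.T@(np.array([x,y,z])-s["position"])*1000
    t=(yaw-np.radians(yawdeg)+np.pi)%(2*np.pi)-np.pi   # tool z is down: turn = -dyaw
    print("t",round(float(s["clock"]),2),"pos",np.round(np.array(s["position"])*1e3,1),"rpy",np.round(np.degrees(s["tool_rot"]),1),"F",np.round(s["force"],1),"w",round(float(s["grip_width"])*1e3,1))
    print("target shift",np.round(d,1),"turn",round(float(t),3))
E
python3 - <<'E'
from h import *
p=bot.grab_frame("top"); q=bot.grab_frame("scene")
for n,P,a,b in (("top",p,(255.6,231.3),(219.2,261.7)),("scene",q,(304.4,212.4),(340.6,202.4))):
    A=world(P,a,z=.03);B=world(P,b,z=.03); d=A-B; print(n,"link",np.round((A+B)/2*1e3,1),"len",round(np.hypot(*d[:2])*1e3,1),"dir",round(np.degrees(np.arctan2(d[1],d[0])),1))
    C=cloud(P)
    for nm,x,y,z in (("link",(.35,.50),(.13,.29),(.012,.045)),("offcut",(.505,.585),(-.1,.12),(.06,.085)),("backjaw",(.57,.7),(-.06,.09),(.081,.095)),("slide",(.43,.5),(-.06,.09),(.075,.11))):
        m=np.all([(C[...,i]>r[0])&(C[...,i]<r[1]) for i,r in enumerate((x,y,z))],0).astype(np.uint8)
        k,l,st,_=cv2.connectedComponentsWithStats(m); m=l==1+np.argmax(st[1:,4])
        X=(C[m][:,:2]*1e3).astype(np.float32); c,s,g=cv2.minAreaRect(X); w,V=np.linalg.eigh(np.cov(X.T)); v=V[:,1]
        print(n,nm,len(X),"rect",np.round(c,1),np.round(s,1),round(g,1),"mean",X.mean(0).round(1),"axis",round(np.degrees(np.arctan2(v[1],v[0])),1))
go(.544,.023,.19,83.6)
E
```

```text
top link [433.8 218.1  30. ] len 123.8 dir -49.4
top link 617 rect [433.5 218.6] [ 42.7 165.5] 40.8 mean [432.6 219.1] axis 130.8
top offcut 570 rect [542.5  20.8] [129.8  29.8] 82.6 mean [541.6  20.8] axis 83.2
top backjaw 420 rect [621.6   8.4] [62.7 45.7] 89.4 mean [621.2   8.4] axis 88.5
top slide 402 rect [459.5  11.4] [62.8 39.3] 89.5 mean [458.6  11.7] axis 89.9
scene link [435.1 222.   30. ] len 123.5 dir -48.6
scene link 477 rect [434.8 222.2] [ 43.9 168. ] 41.0 mean [436.4 222.1] axis 131.6
scene offcut 404 rect [541.7  22.9] [131.2  32. ] 82.8 mean [544.4  24.1] axis 83.1
scene backjaw 301 rect [621.7  11. ] [64.3 48.7] 89.8 mean [624.2  12. ] axis 88.1
scene slide 312 rect [461.2  14.3] [64.4 42.6] 89.4 mean [460.8  15.1] axis 89.7
t 1.0 pos [ 143.5 -608.3  191.7] rpy [-180.     0.    13.3] F [-0.  -0.8  0.3] w 85.4
target shift [ 534.7 -522.4    1.7] turn -1.227
```

move_arm --moves "535 -523 0 -1.22;535 -523 0 -1.22;535 -523 0 -1.22;535 -523 0 -1.22;535 -523 0 -1.22;535 -523 0 -1.22;535 -523 0 -1.22;535 -523 0 -1.22;535 -523 0 -1.22;535 -523 0 -1.22" --grip 0.58

```text
clock: 1.83
position: [0.3673, -0.2547, 0.192]
tool_rot: [3.141, 0.001, 1.458]
force: [1.2, -0.6, 0.1]
grip_width: 0.0499
```

```bash
python3 -c "
from h import *
go(.542,.022,.14,83)"
```

```text
t 1.83 pos [ 367.3 -254.7  192. ] rpy [180.    0.   83.5] F [ 1.2 -0.6  0.1] w 49.9
target shift [294.6 142.5  51.9] turn 0.01
```

move_arm --moves "295 142 0 0.01;295 142 0 0.01;295 142 0 0.01;295 142 0 0.01;295 142 0 0.01;295 142 0 0.01;295 142 20 0.01;295 142 40 0.01;295 142 50 0.01;295 142 50 0.01"

```text
clock: 2.67
position: [0.5418, 0.0219, 0.1389]
tool_rot: [-3.138, -0.0, 1.445]
force: [-1.2, -0.3, 0.1]
grip_width: 0.0492
```

```bash
python3 -c "
from h import *
go(.542,.022,.051,83)
p=bot.grab_frame('scene'); cv2.imwrite('pics/a.png',cv2.resize(p['frame'][110:270,150:360],None,fx=3.5,fy=3.5)[...,::-1])"
```

```text
t 2.67 pos [541.8  21.9 138.9] rpy [-179.8   -0.    82.8] F [-1.2 -0.3  0.1] w 49.2
target shift [ 0.1  0.6 87.9] turn -0.003
```

move_arm --moves "0 0 20 0;0 0 45 0;0 0 65 0;0 0 78 0;0 0 84 0;0 0 87 0;0 0 87 0;0 0 87 0;0 0 87 0;0 0 87 0"

```text
clock: 3.55
position: [0.5431, 0.0196, 0.0555]
tool_rot: [3.14, -0.0, 1.442]
force: [-0.8, 0.2, -0.2]
grip_width: 0.0497
```

move_arm --moves "0 0 0 0;0 0 0 0;0 0 0 0;0 0 0 0;0 0 0 0;0 0 0 0;0 0 0 0;0 0 0 0;0 0 0 0;0 0 0 0" --grip 0.15 --grip_force 60

```text
clock: 4.38
position: [0.5427, 0.0197, 0.0547]
tool_rot: [3.142, -0.0, 1.442]
force: [0.7, 0.2, -0.4]
grip_width: 0.0127
```

move_arm --moves "0 0 -10 0;0 0 -25 0;0 0 -45 0;0 0 -65 0;0 0 -85 0;0 0 -100 0;0 0 -110 0;0 0 -110 0;0 0 -110 0;0 0 -110 0"

```text
clock: 5.22
position: [0.5422, 0.0196, 0.164]
tool_rot: [-3.141, 0.0, 1.442]
force: [0.7, -0.5, -0.3]
grip_width: 0.0125
```

```bash
python3 -c "
from h import *
p=bot.grab_frame('scene'); cv2.imwrite('pics/a.png',cv2.resize(p['frame'][110:270,150:360],None,fx=3.5,fy=3.5)[...,::-1])
for r in bot.pinpoint(p,'tray_floor')[:1]: print(r, world(p,r['at'],z=.004))
go(.485,-.395,.16,80)"
```

```text
{'at': [147.2, 163.7], 'conf': 0.64} [ 0.49455138 -0.39961463  0.004     ]
t 5.32 pos [542.2  19.6 163.8] rpy [-179.9    0.    82.6] F [ 0.2  0.2 -0.8] w 13.0
target shift [-418.5   -3.4    3.9] turn 0.046
```

View pics/a.png

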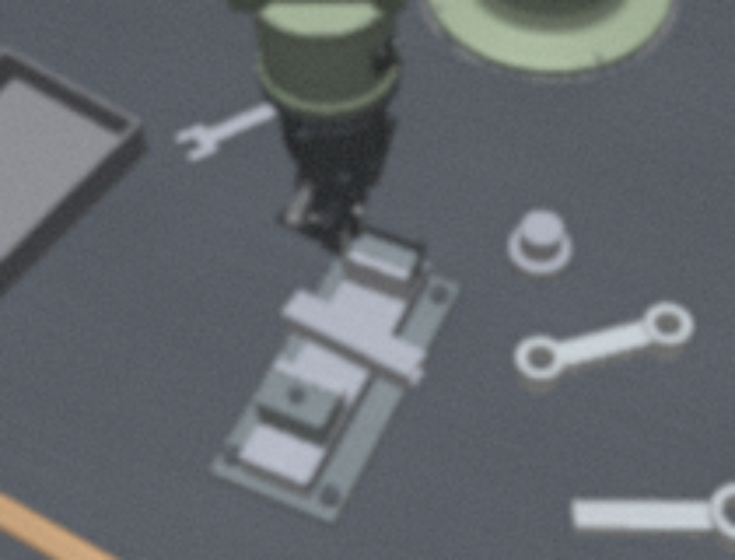

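The fingers closed on nothing. The offcut is still in the vice and has not moved. I check the tool's position in the camera against the reported TCP.

```bash
cat >> h.py <<'E'
def proj(p,X):
    c=rot(p).T@(np.array(X)-np.array(p["eye"])); K=np.array(p["K"]); return K[0,0]*c[0]/-c[2]+K[0,2], K[1,1]*-c[1]/-c[2]+K[1,2]
E
python3 -c "
from h import *
s=bot.observe(); q=bot.grab_frame('scene'); p=bot.grab_frame('top')
print(s['position'],proj(q,s['position']),proj(p,s['position']))
for n,P in (('s',q),('t',p)):
    C=cloud(P); m=(C[...,2]>.13)&(C[...,2]<.3)&(abs(C[...,0]-.54)<.1)&(abs(C[...,1]-.02)<.1)
    X=C[m]; print(n,len(X), X.min(0) if len(X) else '',np.sort(X[:,2])[:20].round(3))
    lo=X[X[:,2]<.2]; print(lo.mean(0),lo.min(0),lo.max(0))
    print('offcut',[ (r['conf'],world(P,r['at'],z=.059)) for r in bot.pinpoint(P,'offcut_center')[:1]])
u,v=map(int,proj(q,s['position'])); im=q['frame'][v-60:v+60,u-80:u+80].copy(); cv2.circle(im,(80,60),1,(255,0,0),-1)
cv2.imwrite('pics/b.png',cv2.resize(im,None,fx=4,fy=4)[...,::-1])
"
```

```text
[0.54218636 0.01962858 0.16384757] (np.float64(248.46500443668506), np.float64(187.22605034315995)) (np.float64(315.3509965817691), np.float64(196.36782455342603))
s 364 [4.81800145e-01 4.49462571e-04 2.02476966e-01] [0.202 0.205 0.207 0.207 0.207 0.208 0.209 0.209 0.209 0.21  0.211 0.211
 0.211 0.212 0.212 0.213 0.213 0.215 0.215 0.216]<string>:8: RuntimeWarning: Mean of empty slice.
  ret = um.true_divide(
Traceback (most recent call last):
ValueError: zero-size array to reduction operation minimum which has no identity
```

```bash
python3 -c "
from h import *
s=bot.observe(); q=bot.grab_frame('scene'); C=cloud(q)
u,v=map(int,proj(q,s['position'])); im=q['frame'][v-70:v+50,u-80:u+80].copy(); cv2.circle(im,(80,70),1,(255,0,0),-1)
cv2.imwrite('pics/b.png',cv2.resize(im,None,fx=4,fy=4)[...,::-1])
for vv in range(v-30,v+8,3): print(vv,[tuple((C[vv,uu]*1e3).astype(int)) for uu in range(u-12,u+13,4)])
"
```

```text
157 [(np.int64(577), np.int64(11), np.int64(333)), (np.int64(579), np.int64(23), np.int64(342)), (np.int64(576), np.int64(33), np.int64(342)), (np.int64(571), np.int64(41), np.int64(342)), (np.int64(565), np.int64(49), np.int64(338)), (np.int64(524), np.int64(39), np.int64(289)), (np.int64(303), np.int64(-57), np.int64(-3))]
160 [(np.int64(579), np.int64(11), np.int64(324)), (np.int64(577), np.int64(21), np.int64(326)), (np.int64(569), np.int64(28), np.int64(321)), (np.int64(558), np.int64(33), np.int64(311)), (np.int64(534), np.int64(32), np.int64(284)), (np.int64(524), np.int64(39), np.int64(276)), (np.int64(319), np.int64(-49), np.int64(1))]
163 [(np.int64(579), np.int64(10), np.int64(311)), (np.int64(579), np.int64(22), np.int64(318)), (np.int64(567), np.int64(26), np.int64(306)), (np.int64(562), np.int64(35), np.int64(305)), (np.int64(533), np.int64(31), np.int64(269)), (np.int64(517), np.int64(35), np.int64(254)), (np.int64(328), np.int64(-46), np.int64(-3))]
166 [(np.int64(584), np.int64(12), np.int64(307)), (np.int64(582), np.int64(23), np.int64(310)), (np.int64(570), np.int6
[... 2416 characters left out ...]
nt64(76)), (np.int64(476), np.int64(23), np.int64(82))]
190 [(np.int64(468), np.int64(-69), np.int64(1)), (np.int64(463), np.int64(-57), np.int64(1)), (np.int64(464), np.int64(-41), np.int64(11)), (np.int64(476), np.int64(-19), np.int64(40)), (np.int64(481), np.int64(-2), np.int64(56)), (np.int64(476), np.int64(9), np.int64(57)), (np.int64(478), np.int64(24), np.int64(68))]
193 [(np.int64(520), np.int64(-38), np.int64(71)), (np.int64(472), np.int64(-53), np.int64(-2)), (np.int64(475), np.int64(-36), np.int64(13)), (np.int64(487), np.int64(-14), np.int64(41)), (np.int64(483), np.int64(-2), np.int64(43)), (np.int64(479), np.int64(10), np.int64(45)), (np.int64(480), np.int64(24), np.int64(54))]
```

View pics/b.png

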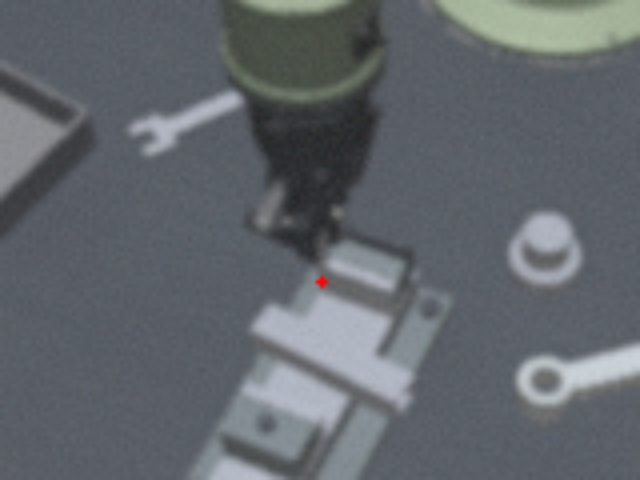

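The lowest visible finger points are about 25 mm above the reported TCP (tip at row 183, TCP projected to row 187). That fits closing above the tube. I go down further, using touch.

move_arm --moves "2 0 20 0;2 0 50 0;2 0 80 0;2 0 100 0;2 0 110 0;2 0 115 0;2 0 118 0;2 0 118 0;2 0 118 0;2 0 118 0" --grip 0.58

```text
clock: 6.3
position: [0.5436, 0.0216, 0.0477]
tool_rot: [3.14, -0.0, 1.442]
force: [0.1, -0.1, -0.0]
grip_width: 0.0492
```

move_arm --moves "0 0 1 0;0 0 2 0;0 0 3 0;0 0 4 0;0 0 5 0;0 0 6 0;0 0 6 0;0 0 6 0;0 0 6 0;0 0 6 0"

```text
clock: 7.13
position: [0.543, 0.0217, 0.0408]
tool_rot: [3.141, -0.0, 1.442]
force: [-0.7, 1.2, 0.9]
grip_width: 0.0495
```

```bash
python3 -c "
from h import *
go(.542,.022,.035,83)
q=bot.grab_frame('scene'); C=cloud(q); s=bot.observe()
u,v=map(int,proj(q,s['position'])); print(u,v)
m=(C[...,2]>.09)&(C[...,2]<.2)&(abs(C[...,0]-.54)<.06)&(abs(C[...,1]-.02)<.06); print(C[m].min(0),np.sort(C[m][:,2])[:8])
im=q['frame'][v-70:v+50,u-80:u+80].copy()
cv2.imwrite('pics/c.png',cv2.resize(im,None,fx=4,fy=4,interpolation=cv2.INTER_CUBIC)[...,::-1])"
```

```text
t 7.13 pos [543.   21.7  40.8] rpy [180.   -0.   82.6] F [-0.7  1.2  0.9] w 49.5
target shift [ 0.2 -1.   5.8] turn -0.007
250 210
[0.4813739  0.00266011 0.090253  ] [0.090253   0.09070348 0.09105268 0.0912441  0.09127909 0.09157056
 0.09162149 0.09191706]
```

View pics/c.png

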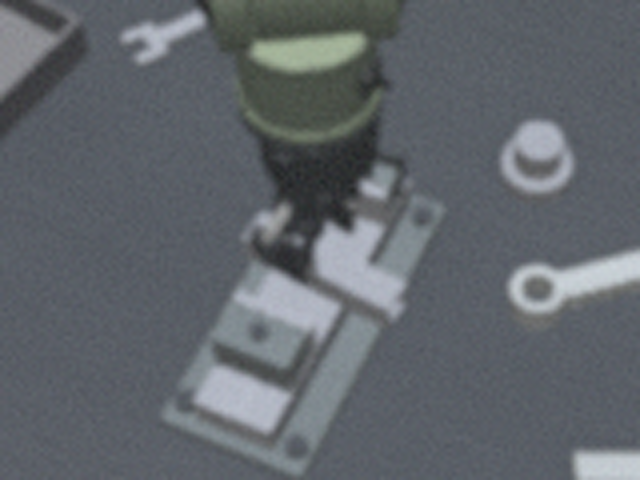

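move_arm --moves "0 -1 1 0;0 -1 2 0;0 -1 3 0;0 -1 4 0;0 -1 4 0;0 -1 5 0;0 -1 5 0;0 -1 5 0;0 -1 5 0;0 -1 5 0"

```text
clock: 8.02
position: [0.542, 0.0218, 0.0357]
tool_rot: [3.142, -0.0, 1.442]
force: [0.7, 0.3, 0.2]
grip_width: 0.0494
```

move_arm --moves "0 0 0 0;0 0 0 0;0 0 0 0;0 0 0 0;0 0 0 0;0 0 0 0;0 0 0 0;0 0 0 0;0 0 0 0;0 0 0 0" --grip 0.15 --grip_force 40

```text
clock: 8.85
position: [0.5419, 0.0218, 0.0357]
tool_rot: [-3.142, 0.0, 1.442]
force: [-0.1, 0.4, 0.1]
grip_width: 0.0129
```

```bash
python3 -c "
from h import *
q=bot.grab_frame('scene'); C=cloud(q); s=bot.observe(); print(s['position'],s['grip_width'])
u,v=map(int,proj(q,s['position'])); print(u,v)
dark=q['frame'].max(2)<60
for vv in range(v-34,v+8,2): print(vv,' '.join('%s%d,%d,%d'%('*' if dark[vv,uu] else '',*(C[vv,uu]*1e3)) for uu in range(u-12,u+13,3)))
for r in bot.pinpoint(q,'offcut_center')[:2]: print(r,world(q,r['at'],z=.059))
"
```

```text
[0.54194613 0.02179617 0.03568756] 0.012678509459280675
251 211
177 *587,19,269 585,27,270 584,35,274 580,42,272 575,48,269 573,55,270 *566,61,265 *544,58,236 489,41,159
179 575,11,240 588,28,265 *587,36,268 *583,43,268 *579,50,266 *565,51,249 *557,56,243 *546,59,229 488,40,147
181 *575,10,230 576,21,238 *577,30,244 *573,37,242 *569,44,242 *565,50,240 *558,56,234 *546,59,221 455,24,88
183 *577,11,224 *576,20,228 *578,30,236 *1126,346,1107 *571,44,234 *565,50,230 *556,54,221 546,58,211 458,25,81
185 *577,10,214 *578,20,222 *577,29,226 *572,35,223 *570,44,225 *563,49,219 *558,55,215 504,38,136 467,29,84
187 575,8,201 *578,19,211 *575,27,213 *575,36,217 *573,44,219 *566,50,214 *560,56,209 504,37,127 476,34,88
189 459,-63,-1 *578,19,202 *578,29,208 *575,36,207 *572,43,208 *535,33,154 *532,41,155 509,40,124 477,34,79
191 578,9,187 577,18,191 *576,27,195 *566,30,183 *560,37,179 *535,33,143 529,39,139 478,24,63 481,36,74
193 580,9,180 578,18,182 *579,27,189 *565,29,172 *563,38,173 *533,31,130 523,36,119 479,24,52 481,36,63
195 524,-25,73 584,20,182 *578,27,178 *565,29,161 *560,36,159 534,31
[... 540 characters left out ...]
07 550,-15,48 552,-3,58 554,9,69 561,23,87 553,29,80 546,35,74 542,43,73 536,50,69 533,59,71
209 554,-13,42 553,-3,48 554,7,56 555,19,65 554,29,71 550,37,70 548,46,72 543,54,71 541,63,73
211 560,-10,42 556,-1,42 554,7,45 555,18,54 556,29,62 558,41,73 554,48,71 550,57,71 547,66,72
213 566,-7,40 565,2,46 559,9,42 557,18,45 555,28,47 559,41,63 559,51,68 558,60,73 551,67,68
215 574,-3,43 569,3,41 566,13,43 563,21,43 561,31,47 557,39,47 558,50,55 561,62,68 560,71,73
217 600,11,82 576,7,43 573,16,43 569,24,43 564,32,41 562,41,43 559,50,45 561,61,56 562,72,64
{'at': [249.9, 205.0], 'conf': 0.8} [0.5362132  0.01615447 0.059     ]
{'at': [264.8, 177.0], 'conf': 0.7} [0.41948605 0.01422851 0.059     ]
```

Both fingers show at x=.534 and .557 with their tips just above the tube top, at z≈.075, while the reported TCP z is .036. So the real tips sit about 38–40 mm above the reported TCP. I allow for that and keep checking by touch.

move_arm --moves "0 0 0 0;0 0 0 0;0 0 0 0;0 0 0 0;0 0 5 0;0 0 10 0;0 0 15 0;0 0 15 0;0 0 15 0;0 0 15 0" --grip 0.58

```text
clock: 9.78
position: [0.5419, 0.0219, 0.0206]
tool_rot: [-3.141, -0.0, 1.442]
force: [0.1, -0.0, -0.5]
grip_width: 0.0498
```

move_arm --moves "0 0 2 0;0 0 4 0;0 0 6 0;0 0 7 0;0 0 8 0;0 0 8 0;0 0 8 0;0 0 8 0;0 0 8 0;0 0 8 0"

```text
clock: 10.62
position: [0.542, 0.0218, 0.0128]
tool_rot: [3.142, -0.0, 1.442]
force: [0.1, -0.5, 0.1]
grip_width: 0.0495
```

move_arm --moves "0 0 0 0;0 0 0 0;0 0 0 0;0 0 0 0;0 0 0 0;0 0 0 0;0 0 0 0;0 0 0 0;0 0 0 0;0 0 0 0" --grip 0.15 --grip_force 50

```text
clock: 11.45
position: [0.5421, 0.0218, 0.013]
tool_rot: [3.141, 0.0, 1.442]
force: [-1.5, -0.7, 5.4]
grip_width: 0.0269
```

move_arm --moves "0 0 -5 0;0 0 -15 0;0 0 -30 0;0 0 -50 0;0 0 -70 0;0 0 -90 0;0 0 -105 0;0 0 -110 0;0 0 -110 0;0 0 -110 0"

```text
clock: 12.28
position: [0.5417, 0.0216, 0.1224]
tool_rot: [-3.141, 0.0, 1.442]
force: [0.7, -0.2, -4.2]
grip_width: 0.0267
```

```bash
python3 -c "
from h import *
go(.475,-.395,.12,80)
q=bot.grab_frame('scene'); C=cloud(q); s=bot.observe()
f=q['frame'].astype(int); lt=f.min(2)>110
m=lt&(C[...,2]>.11)&(C[...,2]<.2)&(abs(C[...,0]-.54)<.06)&(abs(C[...,1]-.02)<.09)
X=C[m]*1e3; print(len(X),X.min(0),X.max(0),np.median(X,0),np.percentile(X[:,2],[5,25,75,95]))
u,v=map(int,proj(q,s['position'])); im=q['frame'][v-70:v+50,u-80:u+80]
cv2.imwrite('pics/d.png',cv2.resize(im,None,fx=4,fy=4,interpolation=cv2.INTER_CUBIC)[...,::-1])"
```

```text
t 12.28 pos [541.7  21.6 122.4] rpy [-180.     0.    82.6] F [ 0.7 -0.2 -4.2] w 26.7
target shift [-421.7  -12.5    2.5] turn 0.045
314 [518.38360024 -43.42540092 152.50395049] [566.59691189  88.57144114 198.0939919 ] [544.67651893  50.94273437 181.46926596] [155.84501203 179.75163249 182.76706889 184.78266012]
```

View pics/d.png

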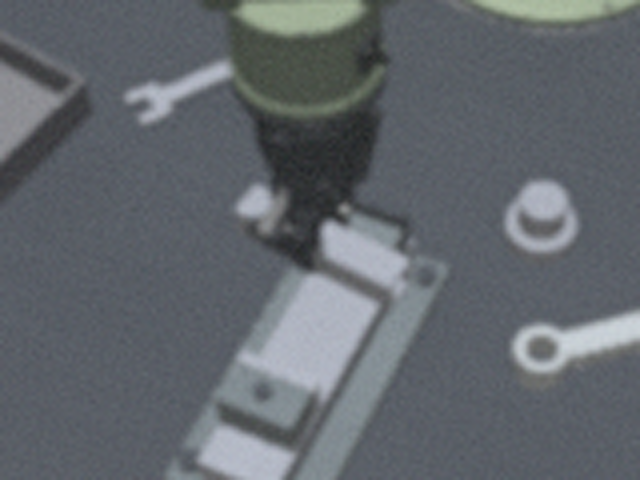

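move_arm --moves "-20 0 0 0;-55 0 0 0;-95 -3 0 0;-135 -5 0 0;-175 -7 0 0.01;-215 -9 0 0.02;-255 -10 0 0.02;-295 -12 0 0.03;-335 -14 0 0.04;-375 -16 0 0.045"

```text
clock: 13.17
position: [0.4765, -0.3496, 0.1215]
tool_rot: [-3.14, -0.001, 1.396]
force: [1.7, -0.8, -3.4]
grip_width: 0.0266
```

move_arm --moves "-20 -1 0 0;-35 -1 0 0;-42 -1 10 0;-44 -1 30 0;-44 -1 50 0;-44 -1 70 0;-44 -1 90 0;-44 -1 105 0;-44 -1 112 0;-44 -1 112 0"

```text
clock: 14.0
position: [0.4689, -0.389, 0.0085]
tool_rot: [-3.139, -0.002, 1.399]
force: [-0.8, 0.1, -3.8]
grip_width: 0.0276
```

```bash
python3 -c "
from h import *
go(.471,-.392,-.028,80)
q=bot.grab_frame('scene');C=cloud(q)
m=(C[...,2]>.036)&(C[...,2]<.055)&(C[...,0]>.33)&(C[...,0]<.66)&(C[...,1]>-.53)&(C[...,1]<-.27)
k,l,st,_=cv2.connectedComponentsWithStats(m.astype(np.uint8))
for r in bot.pinpoint(q,'offcut_center')[:2]: print(r,world(q,r['at'],z=.03))
u,v=map(int,proj(q,bot.observe()['position'])); cv2.imwrite('pics/e.png',cv2.resize(q['frame'][v-60:v+60,max(0,u-80):u+80],None,fx=4,fy=4)[...,::-1])
"
```

```text
t 14.0 pos [ 468.9 -389.     8.5] rpy [-1.798e+02 -1.000e-01  8.010e+01] F [-0.8  0.1 -3.8] w 27.6
target shift [-2.7  2.7 36.5] turn 0.002
{'at': [152.1, 148.5], 'conf': 0.69} [ 0.4455929  -0.40338764  0.03      ]
```

move_arm --moves "-2 2 5 0;-2 2 11 0;-2 2 17 0;-2 2 23 0;-2 2 28 0;-2 2 31 0;-2 2 33 0;-2 2 35 0;-2 2 35 0;-2 2 35 0"

```text
clock: 14.93
position: [0.4709, -0.3935, -0.0243]
tool_rot: [3.142, 0.0, 1.397]
force: [0.5, 0.9, -2.5]
grip_width: 0.0272
```

```bash
python3 -c "
from h import *
go(.471,-.392,-.028,80)"
```

```text
t 14.93 pos [ 470.9 -393.5  -24.3] rpy [180.   0.  80.] F [ 0.5  0.9 -2.5] w 27.2
target shift [ 1.5 -0.1  3.7] turn 0.001
```

move_arm --moves "0 0 1 0;0 0 2 0;0 0 3 0;0 0 4 0;0 0 4.5 0;0 0 4.5 0;0 0 4.5 0;0 0 4.5 0;0 0 4.5 0;0 0 4.5 0"

```text
clock: 15.77
position: [0.4709, -0.3936, -0.028]
tool_rot: [3.142, 0.0, 1.397]
force: [-4.6, 2.0, 12.3]
grip_width: 0.0269
```

move_arm --moves "0 0 0 0;0 0 0 0;0 0 0 0;0 0 0 0;0 0 0 0;0 0 -5 0;0 0 -20 0;0 0 -45 0;0 0 -80 0;0 0 -110 0" --grip 0.58

```text
clock: 16.6
position: [0.4709, -0.3933, 0.084]
tool_rot: [3.141, 0.0, 1.397]
force: [-0.1, -0.6, -0.4]
grip_width: 0.0493
```

```bash
python3 -c "
from h import *
go(.4345,.220,.11,41)
for n in ('top','scene'):
  q=bot.grab_frame(n);C=cloud(q)
  m=(C[...,2]>.024)&(C[...,2]<.036)&(abs(C[...,0]-.47)<.06)&(C[...,1]>-.47)&(C[...,1]<-.31)
  k,l,st,_=cv2.connectedComponentsWithStats(m.astype(np.uint8)); 
  if k<2: continue
  X=(C[l==1+np.argmax(st[1:,4])]*1e3).astype(np.float32); print(n,len(X),cv2.minAreaRect(X[:,:2].copy()),np.median(X,0))
  for r in bot.pinpoint(q,'offcut_center')[:1]: print(r,world(q,r['at'],z=.018))
"
```

```text
t 16.6 pos [ 470.9 -393.3   84. ] rpy [180.   0.  80.] F [-0.1 -0.6 -0.4] w 49.3
target shift [ 597.8 -141.9  -26. ] turn 0.681
top 387 ((472.84820556640625, -380.7728576660156), (103.0900650024414, 29.240468978881836), 79.79508972167969) [ 474.12204  -377.0571     30.973255]
{'at': [469.6, 233.8], 'conf': 0.71} [ 0.47142709 -0.39731477  0.018     ]
scene 263 ((469.4864501953125, -392.656982421875), (136.0506591796875, 31.468191146850586), 80.64801788330078) [ 471.23874  -390.38956    30.989178]
{'at': [152.8, 154.8], 'conf': 0.71} [ 0.46135163 -0.39401378  0.018     ]
```

The offcut lies flat in the tray: its top is at z 31 mm and it is centred near (.470,-.392). Now the link.

move_arm --moves "20 -5 -15 0;55 -13 -28 -0.05;95 -23 -28 -0.15;135 -32 -28 -0.25;175 -42 -28 -0.35;215 -51 -28 -0.45;255 -61 -28 -0.55;295 -70 -28 -0.65;335 -80 -28 -0.75;375 -89 -28 -0.85"

```text
clock: 17.63
position: [0.4469, -0.0071, 0.1089]
tool_rot: [-3.141, -0.0, 2.252]
force: [1.4, -0.8, -0.5]
grip_width: 0.0498
```

```bash
python3 -c "
from h import *
go(.4343,.2203,.06,131)"
```

```text
t 17.63 pos [446.9  -7.1 108.9] rpy [-179.9   -0.   129. ] F [ 1.4 -0.8 -0.5] w 49.8
target shift [184.6 133.4  48.9] turn -0.035
```

move_arm --moves "30 20 0 -0.03;60 42 0 -0.03;92 65 0 -0.03;122 88 0 -0.03;150 109 0 -0.03;170 124 0 -0.03;180 130 15 -0.03;185 133 30 -0.03;185 133 45 -0.03;185 133 49 -0.03"

```text
clock: 18.47
position: [0.4346, 0.2185, 0.0581]
tool_rot: [-3.138, -0.001, 2.278]
force: [-0.6, -0.4, -0.5]
grip_width: 0.0494
```

move_arm --moves "0 0 0 0;0 0 0 0;0 0 0 0;0 0 0 0;0 0 0 0;0 0 0 0;0 0 0 0;0 0 0 0;0 0 0 0;0 0 0 0"

```text
clock: 19.3
position: [0.4361, 0.2188, 0.0602]
tool_rot: [-3.142, -0.0, 2.277]
force: [0.5, 0.3, 0.6]
grip_width: 0.0494
```

```bash
python3 -c "
from h import *
go(.4343,.2203,-.031,131)"
```

```text
t 19.3 pos [436.1 218.8  60.2] rpy [-180.    -0.   130.4] F [0.5 0.3 0.6] w 49.4
target shift [ 2.3 -0.4 91.2] turn -0.01
```

move_arm --moves "2 0 15 -0.01;2 0 35 -0.01;2 0 55 -0.01;2 0 70 -0.01;2 0 80 -0.01;2 0 86 -0.01;2 0 90 -0.01;2 0 91 -0.01;2 0 91 -0.01;2 0 91 -0.01"

```text
clock: 20.13
position: [0.4352, 0.2204, -0.0303]
tool_rot: [3.141, 0.0, 2.287]
force: [0.5, -0.2, 0.1]
grip_width: 0.0493
```

move_arm --moves "0 0 0 0;0 0 0 0;0 0 0 0;0 0 0 0;0 0 0 0;0 0 0 0;0 0 0 0;0 0 0 0;0 0 0 0;0 0 0 0" --grip 0.15 --grip_force 50

```text
clock: 20.97
position: [0.4352, 0.2203, -0.0302]
tool_rot: [3.141, 0.0, 2.286]
force: [-1.3, -1.4, 10.1]
grip_width: 0.023
```

move_arm --moves "0 0 -5 0;0 0 -15 0;0 0 -35 0;0 0 -60 0;0 0 -85 0;0 0 -110 0;0 0 -125 0;0 0 -130 0;0 0 -130 0;0 0 -130 0"

```text
clock: 21.8
position: [0.4346, 0.2199, 0.0989]
tool_rot: [-3.141, 0.0, 2.286]
force: [-0.5, -0.5, -5.5]
grip_width: 0.023
```

```bash
python3 -c "
from h import *
go(.551,.0115,.1,89.2)
for n in ('top','scene'):
  q=bot.grab_frame(n);C=cloud(q)
  m=(C[...,2]>.11)&(C[...,2]<.175)&(abs(C[...,0]-.435)<.1)&(abs(C[...,1]-.22)<.1)&(q['frame'].min(2)>110)
  X=(C[m]*1e3).astype(np.float32); print(n,len(X),cv2.minAreaRect(X[:,:2].copy()),np.median(X,0))
"
```

```text
t 21.8 pos [434.6 219.9  98.9] rpy [-180.    0.  131.] F [-0.5 -0.5 -5.5] w 23.0
target shift [-233.6  -48.9   -1.1] turn 0.73
top 100 ((381.6860046386719, 268.50628662109375), (42.821895599365234, 20.27208137512207), 79.98991394042969) [380.9629  267.92197 156.85808]
scene 385 ((434.7305603027344, 221.68353271484375), (44.17617416381836, 166.1210174560547), 40.9472541809082) [450.22858 204.41966 155.5926 ]
```

move_arm --moves "-12 -2 0 0.05;-37 -8 0 0.15;-70 -15 0 0.25;-105 -22 0 0.35;-140 -29 0 0.45;-175 -37 0 0.55;-205 -43 0 0.65;-225 -47 0 0.71;-234 -49 0 0.73;-234 -49 0 0.73"

```text
clock: 22.73
position: [0.5517, 0.0097, 0.0983]
tool_rot: [-3.141, 0.0, 1.553]
force: [-0.2, 0.4, -4.2]
grip_width: 0.023
```

move_arm --moves "0 0 10 0;0 0 20 0;0 0 25 0;0 0 25 0;0 0 25 0;0 0 25 0;0 0 25 0;0 0 25 0;0 0 25 0;0 0 25 0"

```text
clock: 23.57
position: [0.5515, 0.0116, 0.0744]
tool_rot: [3.141, 0.0, 1.557]
force: [0.2, -0.6, -5.1]
grip_width: 0.023
```

```bash
python3 -c "
from h import *
go(.551,.011,.0108,89.2)
q=bot.grab_frame('scene'); u,v=map(int,proj(q,bot.observe()['position'])); im=q['frame'][v-75:v+45,u-80:u+80]
cv2.imwrite('pics/f.png',cv2.resize(im,None,fx=4,fy=4,interpolation=cv2.INTER_CUBIC)[...,::-1])"
```

```text
t 23.57 pos [551.5  11.6  74.4] rpy [180.    0.   89.2] F [ 0.2 -0.6 -5.1] w 23.0
target shift [-0.6 -0.5 63.6] turn -0.0
```

View pics/f.png

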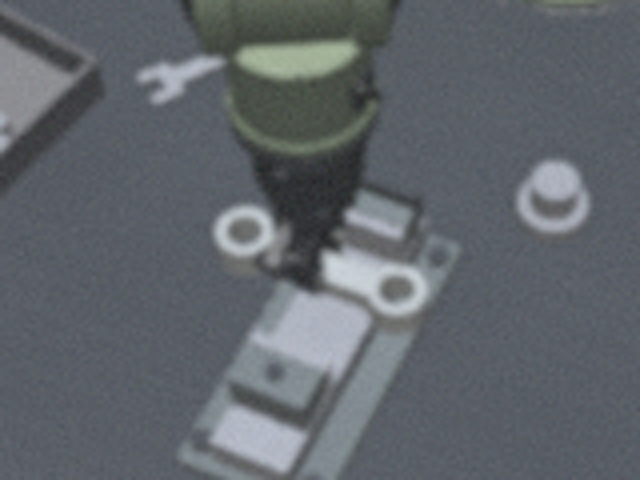

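The picture shows the link held level across the vice, with bosses at zoomed (245,229) and (396,290), one on each side of the bed. Now I lower it.

move_arm --moves "-0.5 -0.5 10 0;-0.5 -0.5 22 0;-0.5 -0.5 34 0;-0.5 -0.5 44 0;-0.5 -0.5 51 0;-0.5 -0.5 55 0;-0.5 -0.5 58 0;-0.5 -0.5 60 0;-0.5 -0.5 60 0;-0.5 -0.5 60 0"

```text
clock: 24.45
position: [0.5511, 0.0111, 0.0144]
tool_rot: [3.141, -0.0, 1.557]
force: [-0.4, -0.1, -4.9]
grip_width: 0.0226
```

move_arm --moves "0 0 0.5 0;0 0 1 0;0 0 1.5 0;0 0 2 0;0 0 2.5 0;0 0 3 0;0 0 3.5 0;0 0 3.5 0;0 0 3.5 0;0 0 3.5 0"

```text
clock: 25.28
position: [0.5509, 0.0111, 0.0108]
tool_rot: [3.142, 0.0, 1.557]
force: [-2.6, -0.3, 0.9]
grip_width: 0.0228
```

move_arm --moves "0 0 0 0;0 0 0 0;0 0 0 0;0 0 0 0;0 0 0 0;0 0 -5 0;0 0 -20 0;0 0 -45 0;0 0 -75 0;0 0 -100 0" --grip 0.45

```text
clock: 26.12
position: [0.5509, 0.0113, 0.1126]
tool_rot: [3.141, -0.0, 1.557]
force: [-0.7, -0.1, -0.0]
grip_width: 0.0384
```

move_arm --moves "-1 -20 0 0;-1 -50 0 0;-1 -85 0 0;-1 -115 0 0;-1 -138 0 0;-1 -145 0 0;-1 -145 0 0;-1 -145 0 0;-1 -145 0 0;-1 -145 0 0" --grip 0

```text
clock: 26.95
position: [0.4069, 0.0123, 0.1107]
tool_rot: [3.141, -0.001, 1.557]
force: [0.9, -0.5, 0.4]
grip_width: 0.0
```

```bash
cat > chk.py <<'E'
from h import *
for n in ('top','scene'):
  q=bot.grab_frame(n);C=cloud(q)
  for nm,z,xr in (("link",(.055,.079),(.49,.597)),("slide",(.081,.11),(.42,.575)),("backjaw",(.081,.095),(.585,.7))):
    m=(C[...,2]>z[0])&(C[...,2]<z[1])&(C[...,0]>xr[0])&(C[...,0]<xr[1])&(C[...,1]>-.1)&(C[...,1]<.12)&(q['frame'].min(2)>80)
    k,l,st,_=cv2.connectedComponentsWithStats(m.astype(np.uint8))
    if k<2: continue
    X=(C[l==1+np.argmax(st[1:,4])]*1e3).astype(np.float32); r=cv2.minAreaRect(X[:,:2].copy())
    print(n,nm,len(X),[np.round(a,1) for a in r],"min",X.min(0).round(),"max",X.max(0).round(),"zmed",np.median(X[:,2]).round(1))
E
python3 -c "
from chk import *
go(.405,.013,.03,89.2)
cv2.imwrite('pics/g.png',cv2.resize(q['frame'][110:260,160:360],None,fx=4,fy=4,interpolation=cv2.INTER_CUBIC)[...,::-1])"
```

```text
top link 505 [array([557.5,  11.8]), array([ 43. , 165.2]), np.float64(6.0)] min [529. -72.  55.] max [573.  94.  77.] zmed 67.2
top backjaw 411 [array([621.5,   8.2]), array([62.7, 46.1]), np.float64(89.8)] min [598. -23.  81.] max [645.  40.  94.] zmed 86.5
scene link 482 [array([550.8,  13.9]), array([166.1,  44.6]), np.float64(89.7)] min [528. -69.  55.] max [573.  97.  75.] zmed 66.8
scene slide 191 [array([466.1,  13.8]), array([33.1, 63.6]), np.float64(0.3)] min [450. -18.  81.] max [483.  46.  94.] zmed 86.6
scene backjaw 304 [array([622.4,  11.4]), array([64.3, 48.2]), np.float64(88.2)] min [597. -20.  81.] max [646.  44.  95.] zmed 86.9
t 27.05 pos [406.5  12.3 110.6] rpy [-180.    -0.    89.2] F [-0.8 -0.6  0.8] w -0.0
target shift [ 0.6 -1.4 80.6] turn -0.0
```

View pics/g.png

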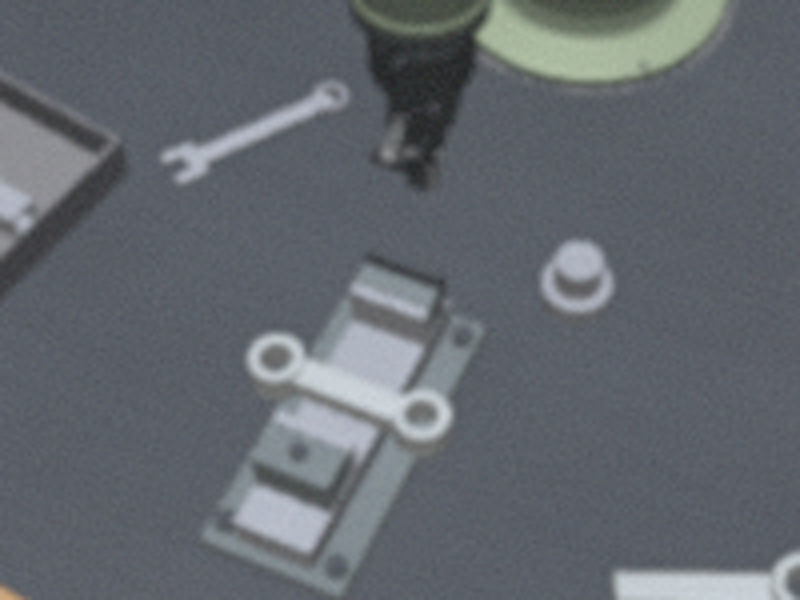

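The link lies across the bed with its bosses at zoomed (275,358) and (424,413), outside the jaws. Next I turn the shut fingers sideways behind the sliding jaw and lower them.

move_arm --moves "0 -4 0 0.12;0 -4 0 0.24;0 -4 0 0.36;0 -4 0 0.48;0 -4 0 0.6;0 -4 0 0.72;0 -4 0 0.84;0 -4 0 0.96;0 -4 0 1.08;0 -4 0 1.2"

```text
clock: 27.88
position: [0.4022, 0.0123, 0.1106]
tool_rot: [-3.141, 0.0, 0.351]
force: [-0.6, -0.1, 0.4]
grip_width: -0.0003
```

move_arm --moves "0 0 0 0.12;0 0 10 0.24;0 0 25 0.36;0 0 45 0.37;0 0 65 0.37;0 0 80 0.37;0 0 88 0.37;0 0 91 0.37;0 0 91 0.37;0 0 91 0.37"

```text
clock: 28.72
position: [0.4023, 0.0122, 0.0202]
tool_rot: [-3.142, -0.0, -0.013]
force: [-0.4, 0.1, -0.2]
grip_width: 0.0001
```

```bash
python3 -c "
from h import *
go(.425,.0125,.02,-0.8)"
```

```text
t 28.72 pos [402.3  12.2  20.2] rpy [-180.    -0.    -0.8] F [-0.4  0.1 -0.2] w 0.1
target shift [22.7 -0.6  0.2] turn 0.001
```

move_arm --moves "6 0 0 0;11 0 0 0;15 0 0 0;19 0 0 0;22 0 0 0;25 0 0 0;28 0 0 0;31 0 0 0;34 0 0 0;37 0 0 0"

```text
clock: 29.55
position: [0.4377, 0.0114, 0.0194]
tool_rot: [3.141, 0.003, -0.013]
force: [-7.2, 0.2, 3.1]
grip_width: 0.0001
```

move_arm --moves "3 0 0 0;6 0 0 0;9 0 0 0;13 0 0 0;17 0 0 0;21 0 0 0;25 0 0 0;28 0 0 0;30 0 0 0;32 0 0 0"

```text
clock: 30.38
position: [0.4697, 0.011, 0.0194]
tool_rot: [3.141, 0.003, -0.013]
force: [-6.9, -0.1, 2.8]
grip_width: 0.0004
```

```bash
python3 -c "
from chk import *
go(.5235,.0125,.02,-0.8)"
```

```text
top link 70 [array([549.9,  85.8]), array([39.5, 15.6]), np.float64(0.1)] min [530.  78.  56.] max [570.  94.  76.] zmed 68.9
top backjaw 420 [array([621.3,   8.4]), array([62.7, 46.3]), np.float64(89.1)] min [598. -23.  81.] max [644.  40.  95.] zmed 86.3
scene link 485 [array([551.1,  13.1]), array([168.2,  44.3]), np.float64(88.7)] min [528. -71.  55.] max [574.  97.  75.] zmed 67.2
scene slide 258 [array([502. ,  12.7]), array([65.2, 46. ]), np.float64(85.2)] min [478. -19.  81.] max [526.  46. 107.] zmed 87.5
scene backjaw 301 [array([623. ,  11.6]), array([64.9, 47.9]), np.float64(87.2)] min [598. -20.  81.] max [648.  44.  95.] zmed 87.1
t 30.48 pos [470.1  11.   19.4] rpy [ 1.8e+02  1.0e-01 -8.0e-01] F [-3.9 -1.1 -0.1] w 0.2
target shift [53.4 -2.2 -0.7] turn 0.001
```

move_arm --moves "2 0 0 0;5 0 0 0;8 0 0 0;10 0 0 0;12 0 0 0;14 0 0 0;16 0 0 0;18 0 0 0;20 0 0 0;22 0 0 0"

```text
clock: 31.32
position: [0.4912, 0.0107, 0.0193]
tool_rot: [3.141, 0.004, -0.013]
force: [-9.5, 0.7, 3.6]
grip_width: 0.0003
```

move_arm --moves "2 0 0 0;4 0 0 0;6 0 0 0;8 0 0 0;10 0 0 0;12 0 0 0;14 0 0 0;16 0 0 0;18 0 0 0;20 0 0 0"

```text
clock: 32.15
position: [0.5112, 0.0105, 0.0193]
tool_rot: [3.141, 0.003, -0.013]
force: [-9.7, -0.2, 5.2]
grip_width: 0.0003
```

```bash
python3 -c "
from chk import *
go(.5235,.0125,.02,-0.8)"
```

```text
top link 81 [array([574.9,  83.3]), array([42.6, 21.2]), np.float64(7.8)] min [555.  70.  58.] max [597.  94.  77.] zmed 69.3
top slide 1 [array([500.2,  43. ]), array([0., 0.]), np.float64(0.0)] min [500.  43. 110.] max [500.  43. 110.] zmed 110.0
top backjaw 44 [array([637.9,  21.3]), array([11.3, 36.6]), np.float64(0.5)] min [632.   3.  84.] max [644.  40.  93.] zmed 87.1
scene link 504 [array([567.8,  13.7]), array([166.4,  57.8]), np.float64(89.9)] min [539. -69.  55.] max [597.  97.  79.] zmed 67.5
scene slide 273 [array([543.4,  12.4]), array([64.2, 45.7]), np.float64(89.6)] min [520. -20.  81.] max [566.  45. 109.] zmed 87.7
scene backjaw 302 [array([622.1,  10.8]), array([64.5, 47.7]), np.float64(89.8)] min [598. -21.  81.] max [646.  43.  94.] zmed 86.7
t 32.25 pos [511.6  10.4  19.3] rpy [180.    0.2  -0.8] F [-7.  -0.5  1.9] w 0.2
target shift [11.9 -2.2 -0.7] turn 0.001
```

move_arm --moves "1 0 0 0;2 0 0 0;3 0 0 0;4 0 0 0;5 0 0 0;6 0 0 0;6.5 0 0 0;7 0 0 0;7.5 0 0 0;8 0 0 0"

```text
clock: 33.08
position: [0.5191, 0.0104, 0.0193]
tool_rot: [3.141, 0.004, -0.013]
force: [-9.3, -0.4, 3.0]
grip_width: 0.0001
```

move_arm --moves "0.2 0 0 0;0.4 0 0 0;0.6 0 0 0;0.8 0 0 0;1 0 0 0;1.2 0 0 0;1.4 0 0 0;1.6 0 0 0;1.8 0 0 0;2 0 0 0"

```text
clock: 33.92
position: [0.5211, 0.0103, 0.0193]
tool_rot: [3.141, 0.003, -0.013]
force: [-9.7, -1.0, 3.5]
grip_width: -0.0003
```

move_arm --moves "0.2 0 0 0;0.4 0 0 0;0.6 0 0 0;0.8 0 0 0;1 0 0 0;1.2 0 0 0;1.4 0 0 0;1.6 0 0 0;1.8 0 0 0;2 0 0 0"

```text
clock: 34.75
position: [0.5222, 0.0103, 0.019]
tool_rot: [3.141, 0.005, -0.013]
force: [-15.7, 0.5, 3.7]
grip_width: 0.0003
```

move_arm --moves "0.1 0 0 0;0.2 0 0 0;0.3 0 0 0;0.4 0 0 0;0.5 0 0 0;0.6 0 0 0;0.7 0 0 0;0.8 0 0 0;0.9 0 0 0;1 0 0 0"

```text
clock: 35.58
position: [0.522, 0.0102, 0.0188]
tool_rot: [3.14, 0.007, -0.013]
force: [-21.6, 0.9, 7.1]
grip_width: -0.0002
```

move_arm --moves "0.2 0 0 0;0.4 0 0 0;0.6 0 0 0;0.8 0 0 0;1 0 0 0;1.2 0 0 0;1.4 0 0 0;1.6 0 0 0;1.6 0 0 0;1.6 0 0 0"

```text
clock: 36.42
position: [0.5219, 0.0101, 0.0186]
tool_rot: [3.14, 0.01, -0.013]
force: [-31.1, 1.1, 13.6]
grip_width: -0.0002
```

```bash
python3 -c "
from h import *
go(.5235,.0125,.02,-0.8)"
```

```text
t 36.42 pos [521.9  10.1  18.6] rpy [179.9   0.6  -0.7] F [-31.1   1.1  13.6] w -0.2
target shift [ 1.5 -2.5 -1.4] turn 0.001
```

move_arm --moves "0.1 0 0 0;0.2 0 0 0;0.3 0 0 0;0.4 0 0 0;0.5 0 0 0;0.5 0 0 0;0.5 0 0 0;0.5 0 0 0;0.5 0 0 0;0.5 0 0 0"

```text
clock: 37.25
position: [0.5217, 0.0096, 0.0179]
tool_rot: [3.139, 0.012, -0.013]
force: [-29.0, -2.9, 1.5]
grip_width: -0.0006
```

move_arm --moves "-1 0 0 0;-2 0 0 0;-4 0 0 0;-7 0 0 0;-12 0 0 0;-20 0 0 0;-30 0 0 0;-40 0 0 0;-50 0 0 0;-60 0 0 0"

```text
clock: 38.08
position: [0.4672, 0.0113, 0.0199]
tool_rot: [-3.142, -0.0, -0.013]
force: [-0.5, 0.6, 0.5]
grip_width: 0.0004
```

move_arm --moves "-5 0 -15 0;-10 0 -40 0;-10 0 -70 0;-10 0 -100 0;-10 0 -130 0;-20 0 -150 0;-30 0 -150 0;-40 0 -150 0;-40 0 -150 0;-40 0 -150 0"

```text
clock: 38.92
position: [0.4273, 0.0118, 0.1691]
tool_rot: [3.141, 0.001, -0.013]
force: [0.4, -0.2, -0.4]
grip_width: 0.0002
```

```bash
python3 -c "
from chk import *
go(.5235,.0125,.02,-0.8)
for l,z in (('jaw_face',.065),('link_center',.056),('offcut_center',.018)):
  for r in bot.pinpoint(q,l)[:1]: print(l,r,world(q,r['at'],z=z))
cv2.imwrite('pics/i.png',cv2.resize(q['frame'][100:270,90:316],None,fx=3.5,fy=3.5,interpolation=cv2.INTER_CUBIC)[...,::-1])"
```

```text
top link 343 [array([582.1,  25.5]), array([ 30.5, 136.5]), np.float64(1.0)] min [566. -43.  55.] max [597.  94.  76.] zmed 67.6
top slide 58 [array([567.8,  16.3]), array([14.3, 46.2]), np.float64(0.9)] min [560.  -7.  82.] max [575.  40.  91.] zmed 85.5
top backjaw 407 [array([621.6,   8.4]), array([62.5, 45.8]), np.float64(89.6)] min [598. -23.  81.] max [644.  40.  95.] zmed 86.8
scene link 343 [array([579.7,  12.8]), array([ 33.9, 166.6]), np.float64(0.1)] min [563. -70.  55.] max [597.  96.  79.] zmed 68.1
scene slide 258 [array([554.5,  12.2]), array([64. , 40.8]), np.float64(89.1)] min [534. -20.  81.] max [575.  44. 109.] zmed 87.4
scene backjaw 304 [array([622.6,  11.2]), array([64.1, 47.2]), np.float64(89.7)] min [599. -21.  81.] max [646.  43.  95.] zmed 86.9
t 39.02 pos [428.   11.9 169.1] rpy [-1.8e+02  1.0e-01 -8.0e-01] F [-0.5  0.1 -0.1] w 0.1
target shift [ 95.6  -1.9 149. ] turn 0.001
jaw_face {'at': [241.1, 212.9], 'conf': 0.82} [0.57611768 0.00578889 0.065     ]
link_center {'at': [433.2, 264.1], 'conf': 0.91} [0.505434   0.57977968 0.056     ]
offcut_center {'at': [150.9, 153.7], 'conf': 0.8} [ 0.45980349 -0.40271898  0.018     ]
```

View pics/i.png

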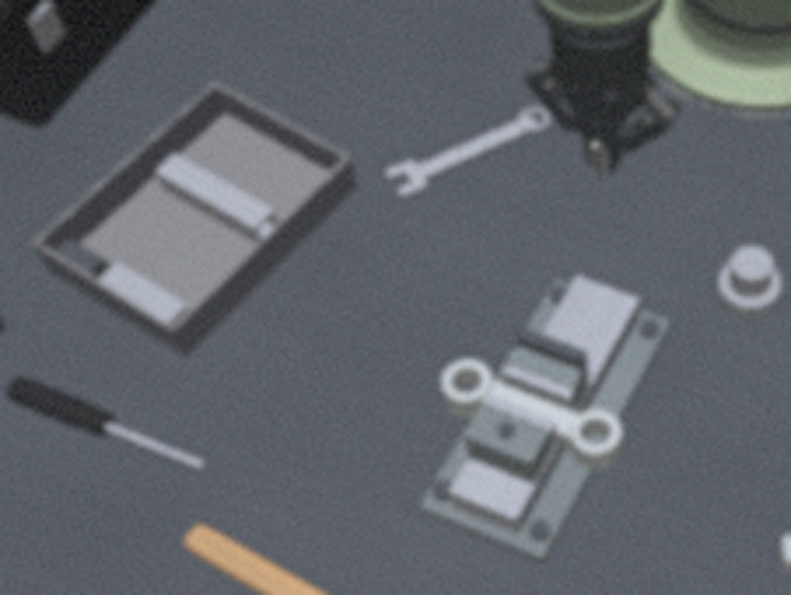

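The link is clamped between the jaws: boss pixels are at zoomed (467,381) and (597,431), and the jaw face stayed at x≈575. The tube lies flat in the tray. My peak squeeze was about 24 N, which is borderline for locking, so I press once more, gently.

move_arm --moves "0 0 30 0;0 0 65 0;5 0 100 0;15 0 130 0;30 0 145 0;45 0 149 0;60 0 149 0;72 0 149 0;80 0 149 0;85 0 149 0"

```text
clock: 40.0
position: [0.5137, 0.0108, 0.0203]
tool_rot: [-3.141, 0.0, -0.013]
force: [-0.5, -0.6, 0.2]
grip_width: 0.0001
```

move_arm --moves "2 0 0 0;4 0 0 0;5.5 0 0 0;6.5 0 0 0;7.5 0 0 0;8.5 0 0 0;9 0 0 0;9.5 0 0 0;10 0 0 0;10.5 0 0 0"

```text
clock: 40.83
position: [0.5225, 0.0105, 0.0205]
tool_rot: [3.141, 0.002, -0.013]
force: [-8.3, -0.5, 3.6]
grip_width: 0.0002
```

move_arm --moves "0.4 0 0 0;0.8 0 0 0;1.2 0 0 0;1.6 0 0 0;2 0 0 0;2.4 0 0 0;2.8 0 0 0;3.2 0 0 0;3.2 0 0 0;3.2 0 0 0"

```text
clock: 41.67
position: [0.522, 0.0099, 0.0196]
tool_rot: [3.14, 0.009, -0.013]
force: [-23.3, -0.2, 5.7]
grip_width: -0.0
```

move_arm --moves "0.3 0 0 0;0.6 0 0 0;0.9 0 0 0;1.2 0 0 0;1.5 0 0 0;1.8 0 0 0;2 0 0 0;2 0 0 0;2 0 0 0;2 0 0 0"

```text
clock: 42.5
position: [0.5217, 0.0098, 0.0188]
tool_rot: [3.14, 0.013, -0.013]
force: [-31.8, -0.6, 1.5]
grip_width: -0.0002
```

move_arm --moves "0.1 0 0 0;0.2 0 0 0;0.3 0 0 0;0.4 0 0 0;0.5 0 0 0;0.6 0 0 0;0.7 0 0 0;0.7 0 0 0;0.7 0 0 0;0.7 0 0 0"

```text
clock: 43.33
position: [0.5216, 0.0097, 0.0185]
tool_rot: [3.139, 0.014, -0.013]
force: [-34.7, 0.9, -0.9]
grip_width: 0.0001
```

move_arm --moves "-1 0 0 0;-2 0 0 0;-4 0 0 0;-7 0 0 0;-12 0 0 0;-20 0 0 0;-30 0 0 0;-40 0 0 0;-50 0 0 0;-60 0 0 0"

```text
clock: 44.17
position: [0.4687, 0.0113, 0.0209]
tool_rot: [-3.141, -0.001, -0.013]
force: [0.2, 0.5, 0.5]
grip_width: 0.0001
```

move_arm --moves "-5 0 -15 0;-10 0 -40 0;-10 0 -70 0;-10 0 -100 0;-10 0 -130 0;-20 0 -150 0;-20 0 -150 0;-20 0 -150 0;-20 0 -150 0;-20 0 -150 0"

```text
clock: 45.0
position: [0.449, 0.0115, 0.1699]
tool_rot: [3.141, 0.001, -0.013]
force: [0.7, -0.2, -0.4]
grip_width: 0.0003
```

```bash
python3 -c "
from chk import *
go(.5235,.0125,.02,-0.8)
print(bot.job_done())"
```

```text
top link 58 [array([580.6,  84.2]), array([34.7, 14.6]), np.float64(26.3)] min [567.  73.  55.] max [597.  94.  75.] zmed 69.2
top backjaw 378 [array([622.1,   8.5]), array([44.2, 63.3]), np.float64(1.4)] min [600. -23.  81.] max [645.  40.  95.] zmed 86.8
scene link 353 [array([566.8,  12.2]), array([ 59.8, 167.9]), np.float64(0.0)] min [537. -72.  55.] max [597.  96.  78.] zmed 67.8
scene slide 264 [array([555.4,  12.9]), array([63.9, 39.8]), np.float64(88.9)] min [535. -19.  81.] max [575.  45. 109.] zmed 88.1
scene backjaw 307 [array([622.4,  11.1]), array([65., 47.]), np.float64(88.9)] min [599. -21.  81.] max [646.  44.  94.] zmed 87.1
t 45.1 pos [449.1  11.6 169.9] rpy [ 1.8e+02  1.0e-01 -8.0e-01] F [ 0.1 -0.1  0.1] w 0.1
target shift [ 74.6  -1.9 149.7] turn 0.001
the job is handed in; nothing more can be done
None
```

The job was handed in at 45 s of the 72 s allowed. The offcut lies flat on the tray floor, and the two-boss link is clamped between the vice jaws.

- **Offcut:** after release its top measured 31 mm above the bench (32 mm expected), clear of the scrap end of the tray.
- **Link:** I laid it across the bed, centred on the jaws within about 2 mm, with both bosses outside them, and let go. I then pushed the sliding jaw up slowly.
- **Squeeze:** I pressed twice, about 31 N and then 35 N in total, so roughly 24 and 28 N on the link after drag. That is well under the 60 N limit.
- **Last check:** with the arm clear and the wrist force at zero, the jaw face stayed at x≈575 mm. The gap to the back jaw at about 599 mm matches the 24 mm shank. I did not do a pull test.

**What went wrong or disagreed:**
- The first two grasps of the tube closed above it without touching anything. The real fingertips are about 40 mm above the reported tool position; I found this from the depth images and allowed for it from then on.
- The two cameras disagree by 2–3 mm in y.
- The network once labelled a red look-alike as the link. I never moved toward either red one.
- Two rectangle fits in the final script picked up other things: the scene one merged the link with the jaw, and the top one caught only one boss. I judged the clamp from the jaw positions and the last picture, taken after the first press; none was taken after the second.

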